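Push the row of breakers home along the rail

TASK

Push the row of five circuit breakers along the mounting rail, all together as one touching row, until the row sits fully home against the upright end stop. Only push with the fingertips or the outside of the fingers: do not lift, tip or pull apart the breakers. Leave the spare breaker and everything else on the bench where it is.

Things in the scene. Friction and masses are not known exactly. Their poses are not given: they have to be found in the camera images.
- rail: Sheet-steel mounting plate, 240 (x) x 360 (y) x 5 mm thick, fixed on the bench, with an aluminium hat rail 35 mm wide and 340 mm long along the plate's middle. Origin: centre of the plate's underside, on the bench. The rail runs along the y axis through the origin; its top is 17 mm above the bench. z is up. Turned by up to 26 degrees.
- stop: End stop: upright white plastic bracket fixed across the rail near one of its two ends (either one, it varies), 56 mm across the rail, 12 mm thick along the rail, standing 40 mm above the rail's top. Origin: its centre at the height of the rail's top, 150 mm along the rail from the plate's centre, the face that the row meets 6 mm from the origin. y axis along the rail.
- cap: Low white plastic end cap fixed on the rail's other end, 150 mm from the plate's centre, 41 x 12 mm, standing only 4 mm above the rail's top: not the stop. Origin: its centre at the height of the rail's top.
- breaker1: First of five like white circuit breakers astride the rail in one touching row, loose, numbered along the rail's +y. 18 mm thick along the rail, 70 mm across it, 28 mm high above the rail's top; a 42 mm wide nose on that to 40 mm, a small toggle to 48 mm. Flat end faces 9 mm from its origin, which is its centre at the height of the rail's top. y axis along the rail, z up.
- breaker2: Second of the row, same origin and axes. The row is 91 mm long and starts 55 to 145 mm from the stop's face. The feet hang 7 mm below the rail's top on both sides with 1.5 mm play.
- breaker3: Third of the row, in its middle; same origin and axes. Each breaker weighs about 0.1 kg; sliding the whole row takes about 2 to 5 N.
- breaker4: Fourth of the row; same shape, origin and axes.
- breaker5: Fifth of the row, the one farthest along the rail's +y; same shape, origin and axes.
- spare: A sixth breaker, the same shape, lying on its side on the plate on the robot's side of the rail, 18 mm high; not part of the row, to be left alone. Origin: under its middle.
- driver: Screwdriver, 170 mm long with a black handle, lying on the plate beyond the rail, along it; to be left alone. Origin: its underside.
- jar: Small jar, 40 mm across, 50 mm high, standing on the plate on the robot's side of the rail; to be left alone. Origin: centre of its underside.
- mug: White mug, 80 mm across, 90 mm high, at the far edge of the bench; to be left alone. Origin: centre of its underside.
- carton: Small cardboard box, 100 x 80 x 60 mm high, on the bench to the right; to be left alone. Origin: centre of its underside.
- tape: Roll of tape lying flat, 100 mm across, 24 mm high, on the bench to the left; to be left alone. Origin: centre of its underside.
- wrench: Steel wrench, 160 mm long, on the bench to the right near the robot; to be left alone. Origin: its underside.
Mind the look-alikes: they are no part of the job. What is shaped like the breaker5 but purple is not meant.

How it is judged:
By the outcome, as a careful person would: the job done as asked, in the order asked, and still so for the second after the job is handed in, with the robot touching nothing.
It also fails if it takes over 35 s, if anything falls off the work surface, if the arm or the gripper's body presses on something with over 40 N, if the wrist force passes 120 N, or if a joint passes its speed limit or range.

ROBOT

A 6-joint arm with a two-finger parallel gripper is mounted at the origin on the work surface. World frame = base frame: x ahead of the robot, y to its left, z up, the work surface at z = 0. Lengths are in m, angles in rad, forces in N, time in s.
With the tool pointing down it reaches from about 0.25 to 0.725 m from the base axis. Payload 9.7 kg.
Tool frame: the origin (TCP) lies midway between the tips of the shut fingers; the grasp point (between the pads) lies 19 mm behind it; z points along the fingers, x is the direction in which the jaws open and shut, and the axes are right-handed (so a half turn about z gives the same grasp; the last joint's range is limited). The gripper opens to 85 mm and grips with 20 to 120 N. Pads are 22 mm wide; open, the fingers measure 114 mm over their backs; the gripper's body (76 mm by 85 mm) begins 54 mm behind the grasp point. The pads swing forward as they close: fully open they stand 13 mm farther back than shut.
Start: joints at [1.288, 0.087, 0.176, 1.66, 0, 1.571], TCP at [0.153, 0.528, 0.231] pointing down, gripper open.
Joint ranges: [-3.13, 3.13], [-0.85, 1.81], [-1.15, 1.24], [-2.2, 2.28], [-1.44, 1.52], [-3.14, 3.14]. Speed limits (rad/s): [2.22, 2.22, 2.57, 3.14, 3.14, 3.14].

INTERFACE

Orientations are given as [roll, pitch, yaw] about the fixed x, y, z axes, in that order (R = Rz(yaw) Ry(pitch) Rx(roll)).
In Python, from rig import manip, imaging, job gives the robot as it stands.
- The arm moves only by the shell command python3 -m crank 'ROWS' [OPENING]. ROWS is JSON, a list of rows, each a list of 4 numbers: the shift along the tool's x, y, z in mm, then the turn about the tool's z in degrees. In form: [[dx, dy, dz, spin], ...]. A call has 1 to 10 rows; each row shifts and turns the pose as measured when the row begins, along the tool's axes as they then stand; what a row does not reach is not made up. A row lasts 1/10 s, in which the tool goes at most 50 mm and 8.59 degrees, less where a joint would pass 70% of its speed; a pose out of reach is approached as far as the arm can. A call with a gripper value outside its range is refused whole. OPENING is the opening, from 0 (shut) to 1 (fully open), set as the call begins (- or left out, the last holds). The fingers move at their own pace and stop on an object; the grip force is fixed at half the most. Time passes only in rows, so rows that do not move let the fingers close. It gives the time, the measured TCP pose, the force and the opening at its end, in the units of the state.
- manip.get_state(): the state, without advancing time (a new reading comes with each control period).
- imaging.grab_frame(name): name is "side" or "top" or "wrist"; returns (picture, depth): 400x640x3 uint8, red, green, blue; 400x640 float32, m along the optical axis (not along the pixel's ray), 0 where there is no reading.
- imaging.camera_params(name): a dict with "K" (3x3 intrinsics, pixels), "xyz" and "rotation" of the camera in the world; the wrist camera has in their place "mount" (4x4, takes a point from camera to tool coordinates, whose origin is the TCP and whose axes are the tool frame's). Camera axes: x right, y up, looking along -z (the intrinsics and any distortion apply to the point x, -y, -z); pixel columns grow to the right and rows downward; lengths in m; the calibration is good to about 2 mm. A picture is of the moment at which its call begins: read the wrist's pose just before it. camera_params takes no time and is no camera call.
- job.job_done(): hands the job in, once; it reports no verdict.
Trained networks look in the newest picture that a camera, given by its name, has taken for a name from the list of things; names that differ only in an ending like _2 or _b are one class to them, and where a whole thing is asked for, a point or a joint stands for the part that bears it (a point fixed in the world has none). Each returns a list of dicts, best first, with "p" (0 to 1); they miss things now and then, are a little off and sometimes report something else, mostly with a low value. They report only what shows in the picture. A call takes as long as a camera call. They do not tell look-alikes from the thing itself.
- imaging.outline_of(camera, label): "mask" (400x640 bool, what is visible of it) and "location" ([column, row] as shares, 0 to 1, of the picture: columns of its width, rows of its height, amid what is visible of it).
- imaging.place_of(camera, label): "location" ([column, row] as shares, 0 to 1, of the picture: columns of its width, rows of its height: a listed point, or the origin of a listed thing).
The state is a dict: "clock": time; "q": joint angles; "qvel": joint speeds; "tau": joint torques, N m; "position": TCP position; "tool_rot": TCP orientation; "ft_force": force on the tool from outside, world axes, zero at the start; "ft_torque": the same for the moment, N m; "width": opening from 0.0 (shut) to 1.0 (fully open).
Only numpy, scipy, OpenCV 4.12 (cv2) and the standard library are available. Lean on these libraries where they do the work, as an engineer would, in place of code of your own. Each camera call takes 0.05 s, during which the arm holds its last target.

## Working session

There is one attempt and no reset: what is moved stays moved. The work goes in short steps, Python scripts to look and compute and a shell command to move; the robot and the scene stay as the last step left them, time stands still between calls to the robot, and variables do not carry over. Pictures are saved under pics/ and viewed, and the job is handed in when it is done.

```bash
mkdir -p pics; ls; cat > h.py <<'E'
import numpy as np,cv2
from rig import manip,imaging,job
def save(n,img): cv2.imwrite('pics/'+n+'.png',img[:,:,::-1])
def p2w(name,uv,depth=None,z=None):
    c=imaging.camera_params(name);K=np.array(c['K']);R=np.array(c['rotation']);t=np.array(c['xyz'])
    uv=np.atleast_2d(uv).astype(float)
    d=np.c_[(uv[:,0]-K[0,2])/K[0,0],-(uv[:,1]-K[1,2])/K[1,1],-np.ones(len(uv))]@R.T
    if z is not None: s=(z-t[2])/d[:,2]
    else: s=np.asarray(depth)
    return t+d*np.reshape(s,(-1,1))
E
python3 - <<'E'
from h import *
np.set_printoptions(precision=4,suppress=True)
for n in('top','side'):
    im,d=imaging.grab_frame(n);save(n+'0',im);np.save(n+'_d.npy',d);np.save(n+'_i.npy',im)
    c=imaging.camera_params(n);print(n,c)
    for l in('rail','stop','cap','breaker1','spare','jar'):
        r=imaging.place_of(n,l)
        print(l,[(round(x['p'],2),np.round(np.array(x['location'])*[640,400],1).tolist()) for x in r[:7]])
s=manip.get_state();print(s)
E
```

```text
pics
top {'K': array([[492.4903,   0.    , 317.2872],
       [  0.    , 492.4903, 192.0124],
       [  0.    ,   0.    ,   1.    ]]), 'xyz': array([ 0.3372, -0.0237,  1.3973]), 'rotation': array([ 0.186 ,  0.0229, -1.5927])}
rail [(0.92, [352.5, 211.0]), (0.58, [403.5, 192.6])]
stop [(0.52, [401.1, 192.4])]
cap [(0.65, [303.8, 233.3]), (0.61, [354.3, 210.0])]
breaker1 [(0.69, [354.3, 211.1]), (0.66, [368.0, 207.5]), (0.56, [346.2, 123.7]), (0.55, [365.9, 211.1]), (0.48, [346.9, 214.0])]
spare [(0.68, [371.5, 236.6])]
jar [(0.52, [321.2, 253.9])]
side {'K': array([[416.5527,   0.    , 323.2409],
       [  0.    , 416.5527, 196.9688],
       [  0.    ,   0.    ,   1.    ]]), 'xyz': array([ 0.3398, -0.8144,  1.02  ]), 'rotation': array([ 0.7178,  0.0191, -0.3416])}
rail [(0.66, [309.5, 236.1])]
stop [(0.46, [345.4, 264.0])]
cap [(0.53, [284.9, 203.2]), (0.53, [318.1, 233.5])]
breaker1 [(0.7, [321.4, 242.4]), (0.69, [304.9, 227.4]), (0.68, [313.3, 234.1]), (0.65, [308.9, 235.2]), (0.61, [387.0, 206.2]), (0.48, [310.0, 229.4]), (0.47, [320.9, 239.8])]
spare [(0.62, [293.6, 253.1])]
jar [(0.68, [265.3, 222.4])]
{'clock': 0.7, 'q': array([1.288 , 0.0869, 0.1759, 1.6598, 0.    , 1.5708]), 'qvel': array([ 0.0011,  0.0008,  0.0001,  0.001 ,  0.0015, -0.0001]), 'tau': array([ -0.0028, -51.9966,  46.4784,   0.0011,  -0.0001,  -0.    ]), 'position': array([0.1535, 0.5281, 0.2313]), 'tool_rot': array([-3.1416, -0.    ,  1.288 ]), 'ft_force': array([-0.4939, -0.4667, -0.6039]), 'ft_torque': array([-0.0068, -0.0415, -0.0125]), 'width': 0.9973422483618822}
```

```bash
sed -i "s/R=np.array(c\['rotation'\])/R=Rot.from_euler('xyz',c['rotation']).as_matrix()/; 1i from scipy.spatial.transform import Rotation as Rot" h.py
python3 - <<'E'
from h import *
im=np.load('top_i.npy');d=np.load('top_d.npy')
save('topc',cv2.resize(im[100:300,230:490],None,fx=3,fy=3,interpolation=cv2.INTER_CUBIC))
im=np.load('side_i.npy')
save('sidec',cv2.resize(im[140:320,200:460],None,fx=3,fy=3,interpolation=cv2.INTER_CUBIC))
pts=dict(rail=(352.5,211),stop=(401.1,192.4),cap=(303.8,233.3),spare=(371.5,236.6),jar=(321,254))
for k,v in pts.items(): print(k,p2w('top',v,z=.017).round(4))
E
```

```text
rail [[ 0.5404 -0.0961  0.017 ]]
stop [[ 0.5903 -0.2358  0.017 ]]
cap [[0.4806 0.0427 0.017 ]]
spare [[ 0.4668 -0.1467  0.017 ]]
jar [[ 0.4217 -0.0043  0.017 ]]
```

View pics/topc.png

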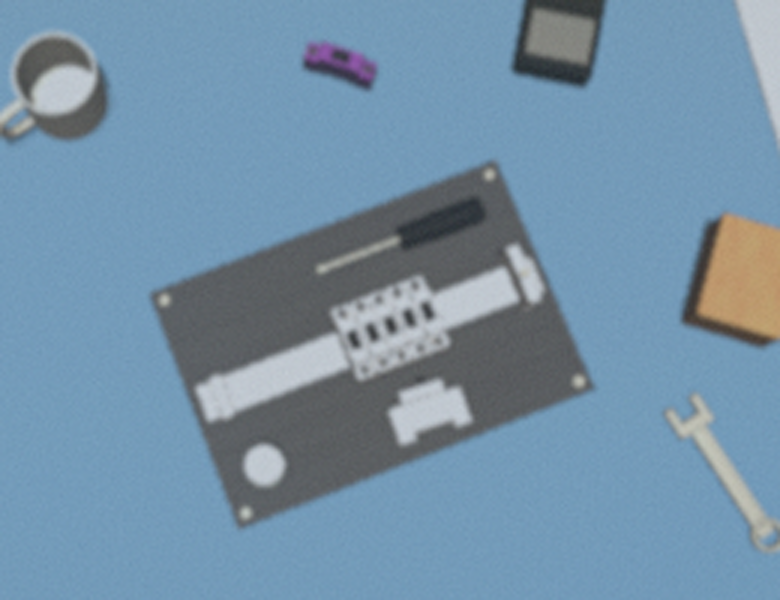

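View pics/sidec.png

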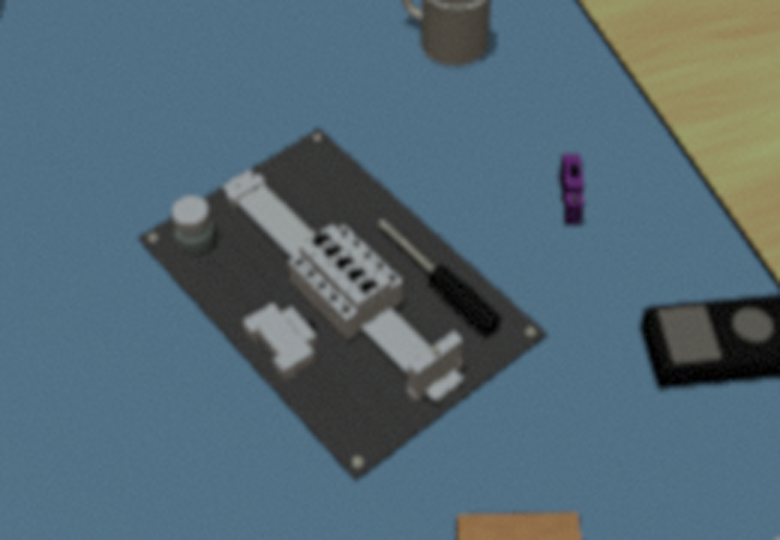

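View pics/top0.png

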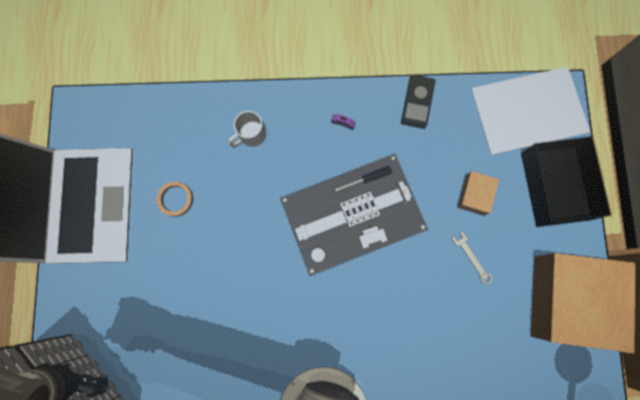

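```bash
python3 - <<'E'
from h import *
np.set_printoptions(precision=4,suppress=True)
f=lambda a:np.array(a)/3+[230,100]
c=p2w('top',f([(165,300),(490,175),(579,382),(245,513)]),z=.006);print(c)
ctr=c.mean(0);u=((c[1]-c[0])+(c[2]-c[3]))[:2];u/=np.linalg.norm(u);print('plate ctr',ctr,'u',u,np.degrees(np.arctan2(u[0],-u[1])))
n=np.array([-u[1],u[0]])
def st(p):return np.c_[(p[:,:2]-ctr[:2])@u,(p[:,:2]-ctr[:2])@n,p[:,2]]*1000
# depth cloud
d=np.load('top_d.npy');vv,uu=np.mgrid[130:280,270:440];P=p2w('top',np.c_[uu.ravel(),vv.ravel()],d[130:280,270:440].ravel())
S=st(P)
for s in range(-180,185,5):
    m=(abs(S[:,0]-s)<=2.5)&(abs(S[:,1])<15)
    print(s,m.sum(),S[m,2].max().round(1) if m.any() else None,np.median(S[m,2]).round(1) if m.any() else '',end=' | ')
d=np.load('side_d.npy');vv,uu=np.mgrid[150:320,220:400];P=p2w('side',np.c_[uu.ravel(),vv.ravel()],d[150:320,220:400].ravel())
S=st(P);print('\nside')
for s in range(-180,185,5):
    m=(abs(S[:,0]-s)<=2.5)&(abs(S[:,1])<15)
    print(s,m.sum(),np.median(S[m,2]).round(1) if m.any() else '',end=' | ')
print(st(p2w('top',f([(345,348)]),z=.05)),st(p2w('top',f([(435,312)]),z=.05)))
E
```

```text
[[ 0.5788  0.0956  0.006 ]
 [ 0.6934 -0.2204  0.006 ]
 [ 0.4905 -0.2938  0.006 ]
 [ 0.3758  0.023   0.006 ]]
plate ctr [ 0.5346 -0.0989  0.006 ] u [ 0.3406 -0.9402] 19.910467817850044
-180 17 9.2 3.0 | -175 20 11.1 5.9 | -170 17 21.1 16.3 | -165 20 23.2 17.1 | -160 19 21.6 17.2 | -155 19 26.0 21.4 | -150 18 26.1 22.3 | -145 19 25.4 20.2 | -140 19 24.9 17.3 | -135 19 22.5 17.5 | -130 19 21.1 17.5 | -125 20 23.3 17.9 | -120 18 27.4 16.7 | -115 19 21.5 17.9 | -110 19 27.6 17.7 | -105 19 23.1 18.2 | -100 18 26.3 16.5 | -95 19 23.1 17.1 | -90 20 22.1 18.8 | -85 19 23.5 17.5 | -80 18 22.5 18.6 | -75 18 23.1 17.3 | -70 19 20.6 15.8 | -65 20 23.0 17.1 | -60 16 24.2 16.6 | -55 19 23.3 17.2 | -50 20 20.6 17.2 | -45 18 21.8 16.9 | -40 21 23.0 17.8 | -35 16 24.0 16.8 | -30 32 67.0 20.1 | -25 21 66.4 57.6 | -20 18 69.7 57.8 | -15 18 61.9 57.8 | -10 20 64.3 57.0 | -5 19 66.1 58.0 | 0 22 69.5 57.0 | 5 18 61.7 56.9 | 10 19 64.4 56.7 | 15 22 68.8 58.3 | 20 19 68.0 59.5 | 25 19 60.7 57.1 | 30 21 69.1 58.8 | 35 18 67.0 58.0 | 40 18 64.3 56.8 | 45 22 61.4 57.9 | 50 20 67.3 59.0 | 55 20 67.8 59.6 | 60 21
[... 777 characters left out ...]
.4 | -65 11 17.3 | -60 15 18.3 | -55 11 18.8 | -50 7 18.3 | -45 0  | -40 0  | -35 0  | -30 0  | -25 7 56.3 | -20 13 60.4 | -15 17 58.0 | -10 14 55.9 | -5 9 58.9 | 0 17 59.0 | 5 18 57.3 | 10 8 57.5 | 15 13 58.7 | 20 18 59.1 | 25 15 57.3 | 30 11 57.3 | 35 13 58.5 | 40 23 58.6 | 45 13 57.8 | 50 9 57.1 | 55 21 59.4 | 60 40 46.4 | 65 68 33.4 | 70 12 16.7 | 75 20 17.8 | 80 13 17.4 | 85 19 17.3 | 90 17 17.2 | 95 18 16.1 | 100 16 17.7 | 105 16 18.6 | 110 21 16.8 | 115 16 17.5 | 120 18 17.4 | 125 10 17.6 | 130 2 6.0 | 135 0  | 140 0  | 145 8 56.8 | 150 18 59.3 | 155 80 41.6 | 160 22 18.9 | 165 21 17.4 | 170 31 11.4 | 175 20 6.5 | 180 21 2.7 | [[-28.3089  -2.976   50.    ]] [[61.2519 -2.0655 50.    ]]
```

```bash
python3 - <<'E'
from h import *
np.set_printoptions(precision=4,suppress=True)
ctr=np.array([.5346,-.0989]);
for name in('top','side'):
    d=np.load(name+'_d.npy');vv,uu=np.mgrid[0:400,0:640];P=p2w(name,np.c_[uu.ravel(),vv.ravel()],d.ravel())
    u=np.array([.3406,-.9402]);n=np.array([-u[1],u[0]])
    s=(P[:,:2]-ctr)@u*1e3;t=(P[:,:2]-ctr)@n*1e3;z=P[:,2]*1e3
    m0=(abs(t)<26)&(z>12)&(z<23)
    B=[]
    for a in list(range(-135,-50,10))+list(range(75,130,10)):
        m=m0&(abs(s-a)<5)
        if m.sum()>5:B.append((a,(np.percentile(t[m],3)+np.percentile(t[m],97))/2,np.ptp(t[m])))
    B=np.array(B);print(name,B.round(1).tolist(),np.polyfit(B[:,0],B[:,1],1))
    m=(abs(t)<38)&(z>38)&(z<80)&(s>-40)&(s<75);print('row t',np.percentile(t[m],[1,50,99]),'s',np.percentile(s[m],[1,50,99]))
s=manip.get_state()
E
```

```text
top [[-135.0, 0.7, 35.2], [-125.0, -0.1, 34.0], [-115.0, 0.1, 35.1], [-105.0, 0.3, 34.2], [-95.0, -0.8, 42.9], [-85.0, 0.2, 34.8], [-75.0, 0.0, 32.4], [-65.0, 0.6, 34.2], [-55.0, 0.5, 39.1], [75.0, 0.4, 34.6], [85.0, -0.3, 39.2], [95.0, 0.3, 33.7], [105.0, 0.9, 35.0], [115.0, -0.1, 34.3], [125.0, 0.7, 34.6]] [0.001 0.243]
row t [-34.246   -1.7064  34.6045] s [-28.1199  16.4149  61.8394]
side [[-135.0, 2.0, 34.7], [-125.0, 0.8, 32.2], [-115.0, 2.2, 33.1], [-105.0, 1.3, 33.1], [-95.0, 1.5, 33.2], [-85.0, 2.9, 33.5], [-75.0, 3.0, 34.2], [-65.0, 1.0, 34.7], [-55.0, 0.9, 34.5], [75.0, 0.7, 35.7], [85.0, 1.3, 35.1], [95.0, 1.9, 34.9], [105.0, 1.8, 35.2], [115.0, 2.2, 36.0], [125.0, 1.2, 36.9]] [-0.0009  1.6204]
row t [-34.1998  -5.8743  35.2089] s [-26.8556  23.4221  64.7111]
```

```bash
python3 -m crank '[[-30,34,0,7.7],[-25,37,0,7.7],[-20,40,0,7.7],[-14,43,0,7.7],[-8,44,0,7.7],[-2,45,0,7.7],[4,45,0,7.7]]' 0
cat > g.py <<'E'
from h import *
import sys
np.set_printoptions(precision=2,suppress=True)
ctr=np.array([.5346,-.0989]);u=np.array([.3406,-.9402]);n=np.array([-u[1],u[0]])
s=manip.get_state();p=s['position'];q=(p[:2]-ctr)
print('t',s['clock'],'s,n,z mm',q@u*1e3,q@n*1e3,p[2]*1e3,'rot',np.degrees(s['tool_rot']),'F.u,n,z',s['ft_force'][:2]@u,s['ft_force'][:2]@n,s['ft_force'][2],'w',s['width'])
ts=float(sys.argv[1]);tn=float(sys.argv[2]);w=ctr+(ts*u+tn*n)/1e3-p[:2]
R=Rot.from_euler('xyz',s['tool_rot']).as_matrix();print('tool delta mm',R.T@np.r_[w,0]*1e3)
E
python3 g.py -78 0
```

```text
clock: 1.4
position: [0.3217, 0.2552, 0.2295]
tool_rot: [3.141, -0.0, 0.322]
ft_force: [1.6, 0.2, 0.2]
width: -0.003
t 1.4 s,n,z mm -405.4352165304213 -79.60869973810186 229.5005348363428 rot [179.97  -0.02  18.44] F.u,n,z 0.31455013380324043 1.5446872822436062 0.24068279919190338 w -0.0034287839137587244
tool delta mm [ 88.   325.29   0.19]
```

```bash
python3 -m crank '[[12,45,5,-1.5],[12,45,15,0],[12,45,20,0],[12,45,20,0],[12,45,20,0],[12,45,20,0],[10,40,10,0],[0,0,0,0]]'; python3 g.py -78 0
```

```text
clock: 2.2
position: [0.5047, -0.0179, 0.1218]
tool_rot: [-3.142, -0.009, 0.338]
ft_force: [-1.3, 1.0, 0.0]
width: -0.0
t 2.2 s,n,z mm -86.34704442050914 -0.5559167558187575 121.80359308884617 rot [-180.     -0.53   19.38] F.u,n,z -1.4062811812950784 -0.8481497425690984 0.03604133126535214 w -0.00031004543220256584
tool delta mm [0.63 8.34 0.01]
```

```bash
python3 -m crank '[[0,0,35,-0.5],[0,0,35,0],[0,0,15,0],[0,0,9,0],[0,0,0,0]]'; python3 g.py -45 0; python3 - <<'E'
from h import *
im,d=imaging.grab_frame('side');save('side1',cv2.resize(im[140:320,200:460],None,fx=3,fy=3,interpolation=cv2.INTER_CUBIC))
E
```

```text
clock: 2.7
position: [0.5059, -0.0183, 0.0256]
tool_rot: [3.142, -0.01, 0.344]
ft_force: [0.2, 0.6, 0.7]
width: -0.004
t 2.7 s,n,z mm -85.55451685964879 0.4346449790470164 25.584027251367004 rot [180.    -0.59  19.71] F.u,n,z -0.4784633972586941 0.39491484119879505 0.664518771983169 w -0.004466293548837807
tool delta mm [-0.29 40.56 -0.  ]
```

View pics/side1.png

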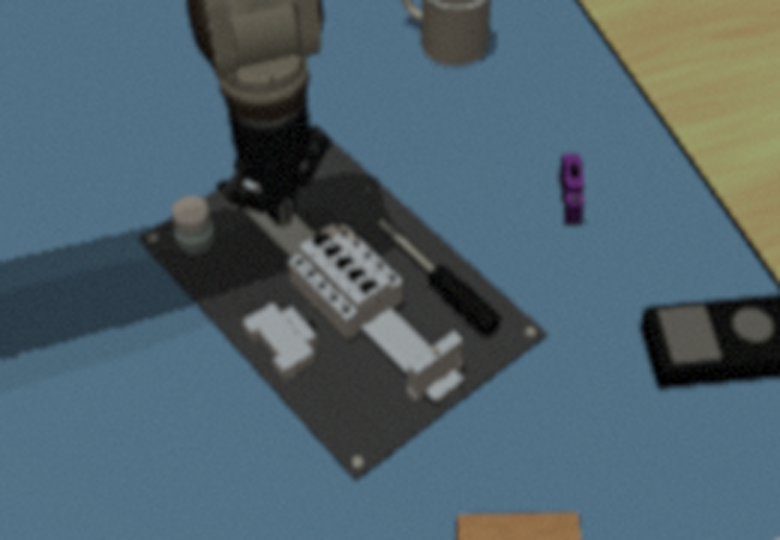

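The shut fingertips stand over the rail at about (285,212) in the crop. They are lined up with the row and clear of the jar at (190,215).

```bash
python3 -m crank '[[0,15,0,0],[0,15,0,0],[0,7,0,0],[0,5,0,0],[0,5,0,0],[0,5,0,0]]'; python3 g.py -39 0
```

```text
clock: 3.35
position: [0.5275, -0.0711, 0.0308]
tool_rot: [3.14, -0.017, 0.345]
ft_force: [-0.9, 2.4, -0.1]
width: -0.001
t 3.35 s,n,z mm -28.598220736539787 2.7986046950644092 30.802433902173224 rot [179.89  -0.97  19.74] F.u,n,z -2.5484000747579776 -0.06932176919719991 -0.10101195390724946 w -0.0006789116255479302
tool delta mm [ -2.83 -10.39  -0.07]
```

```bash
python3 -m crank '[[-1,5,1.5,0],[-1,5,1.5,0],[-1,5,1.5,0],[0,5,1.5,0],[0,5,1,0]]'; python3 g.py 35 0; python3 - <<'E'
from h import *
im,d=imaging.grab_frame('side');save('side2',cv2.resize(im[140:320,200:460],None,fx=3,fy=3,interpolation=cv2.INTER_CUBIC))
E
```

```text
clock: 3.85
position: [0.5343, -0.0939, 0.0256]
tool_rot: [-3.138, -0.021, 0.348]
ft_force: [-2.0, 4.9, 5.7]
width: 0.003
t 3.85 s,n,z mm -4.772221178271684 1.377923650905461 25.598477528350845 rot [-179.79   -1.23   19.93] F.u,n,z -5.306443239493991 -0.23726982238567337 5.736673468393597 w 0.003374722444681115
tool delta mm [-1.39 39.77 -0.18]
```

View pics/side2.png

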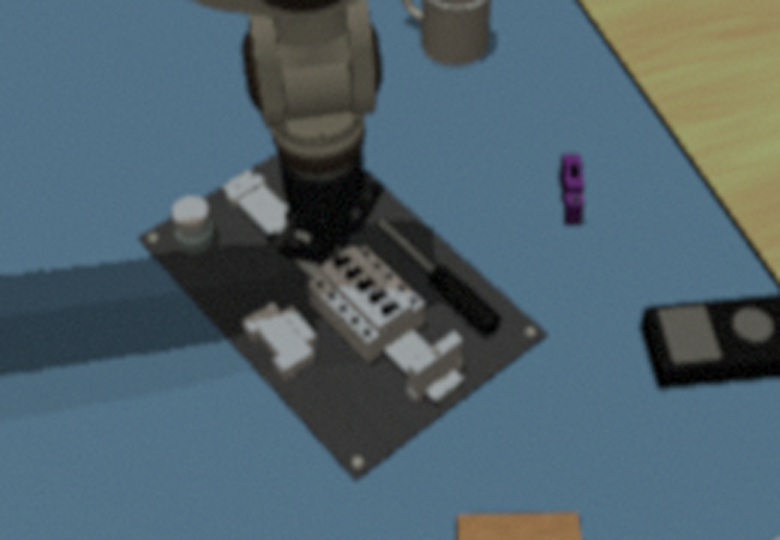

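The row has slid as one piece, with its leading corner now near (375,355) and a gap of about 45 mm to the stop.

```bash
python3 -m crank '[[0,5,0,0],[-0.5,5,0,0],[-0.5,5,0,0],[0,5,0,0],[0,5,0,0],[0,4,0,0]]'; python3 g.py 42 0
```

```text
clock: 4.5
position: [0.5439, -0.1222, 0.0255]
tool_rot: [-3.136, -0.023, 0.35]
ft_force: [-1.1, 4.8, 3.3]
width: 0.003
t 4.5 s,n,z mm 25.109313383189928 0.8439909377359996 25.51539716958607 rot [-179.67   -1.29   20.04] F.u,n,z -4.867958454126652 0.6410342256921361 3.3217131272706206 w 0.0029223999903005026
tool delta mm [-0.88 16.89 -0.12]
```

```bash
python3 -m crank '[[0,4,0,0],[0,3,0,0],[0,2,0,0],[0,1,0,0]]'; python3 g.py 42 0;python3 - <<'E'
from h import *
im,d=imaging.grab_frame('side');save('side3',cv2.resize(im[200:300,260:390],None,fx=6,fy=6,interpolation=cv2.INTER_CUBIC))
E
```

```text
clock: 4.9
position: [0.5477, -0.1326, 0.0255]
tool_rot: [-3.135, -0.023, 0.349]
ft_force: [-1.9, 5.5, 2.1]
width: 0.0
t 4.9 s,n,z mm 36.17471482973775 0.8383164493247992 25.475845650637226 rot [-179.64   -1.29   20.02] F.u,n,z -5.771403734697927 0.08441460699438558 2.0908408460452015 w 0.00025737648982911805
tool delta mm [-0.85  5.82 -0.06]
```

View pics/side3.png

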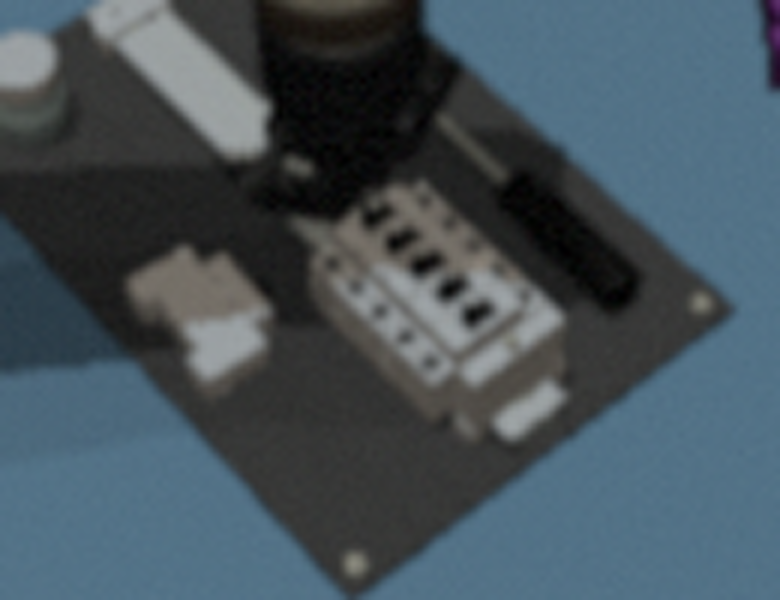

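The leading breaker is nearly at the stop, with no gap visible near (450,370). The push force hasn't risen yet.

```bash
python3 -m crank '[[0,2,0,0],[0,2,0,0]]'; python3 g.py 42 0
```

```text
clock: 5.15
position: [0.5491, -0.1364, 0.0255]
tool_rot: [-3.135, -0.022, 0.35]
ft_force: [-1.8, 5.1, 1.8]
width: -0.003
t 5.15 s,n,z mm 40.179725039368456 0.8379056874250743 25.49386944900758 rot [-179.64   -1.29   20.04] F.u,n,z -5.397983270950525 0.0061944217110729075 1.7678937348059276 w -0.0030180259702629613
tool delta mm [-0.84  1.82 -0.03]
```

```bash
python3 -m crank '[[0,2,0,0],[0,1,0,0]]'; python3 g.py 42 0
```

```text
clock: 5.35
position: [0.5499, -0.1387, 0.0255]
tool_rot: [-3.134, -0.023, 0.35]
ft_force: [-3.1, 11.4, 5.7]
width: 0.0
t 5.35 s,n,z mm 42.69172040225899 0.8557723746848259 25.492444483233516 rot [-179.56   -1.29   20.07] F.u,n,z -11.751294807436937 0.9278553221473808 5.721386945373999 w 0.00021329736945738164
tool delta mm [-0.85 -0.69 -0.01]
```

```bash
python3 -m crank '[[0,1,0,0],[0,1,0,0]]'; python3 g.py 42 0
```

```text
clock: 5.55
position: [0.5499, -0.1387, 0.0255]
tool_rot: [-3.129, -0.023, 0.352]
ft_force: [-4.1, 11.0, 4.7]
width: 0.001
t 5.55 s,n,z mm 42.61839050986908 0.8500662622755982 25.54202774590534 rot [-179.3    -1.3    20.14] F.u,n,z -11.764593342923765 -0.05109923276064754 4.7257739427409975 w 0.0009588467838645743
tool delta mm [-0.85 -0.62 -0.01]
```

```bash
python3 -m crank '[[0,2.5,0,0],[0,2.5,0,0]]'; python3 g.py 42 0; python3 -m crank '[[0,-3,0,0],[0,-8,0,0],[0,-20,0,0],[0,-25,0,0],[0,-5,-30,0],[0,-20,-45,0],[0,-45,-45,0],[0,-45,-20,0],[0,-45,-10,0],[0,-45,0,0]]'; python3 g.py 42 0
python3 - <<'E'
from h import *
for n in('side','top'):
    im,d=imaging.grab_frame(n);np.save(n+'_d2.npy',d)
    c=im[200:300,260:390] if n=='side' else im[150:270,290:440]
    save(n+'4',cv2.resize(c,None,fx=5,fy=5,interpolation=cv2.INTER_CUBIC))
    P=p2w(n,np.mgrid[0:640,0:400].reshape(2,-1).T,d.T.ravel())
    ctr=np.array([.5346,-.0989]);u=np.array([.3406,-.9402]);nn=np.array([-u[1],u[0]])
    s=(P[:,:2]-ctr)@u*1e3;t=(P[:,:2]-ctr)@nn*1e3;z=P[:,2]*1e3
    for a in range(35,170,5):
        m=(abs(s-a)<2.5)&(abs(t)<15);m2=(abs(s-a)<2.5)&(abs(abs(t)-31)<3)
        print(a,np.median(z[m]).round(),np.median(z[m2]).round(),end='|')
    m=(abs(t)<38)&(z>38)&(z<80)&(s>0)&(s<137);print('row s',np.percentile(s[m],[0.5,1,2]),'t',np.percentile(t[m],[1,99]),'zmax',np.percentile(z[m],[50,98]))
E
```

```text
clock: 5.75
position: [0.5498, -0.1385, 0.0256]
tool_rot: [-3.119, -0.023, 0.355]
ft_force: [-6.3, 18.7, 8.1]
width: 0.002
t 5.75 s,n,z mm 42.454848044924724 0.809714385426401 25.613558485897848 rot [-178.68   -1.3    20.32] F.u,n,z -19.75854964939836 0.45660505768271764 8.08286281301982 w 0.0021204937595158055
tool delta mm [-0.81 -0.46 -0.01]
clock: 6.75
position: [0.4588, 0.0955, 0.1742]
tool_rot: [-3.127, -0.021, 0.342]
ft_force: [0.9, 0.1, 0.5]
width: -0.002
t 6.75 s,n,z mm -208.62779760565817 -5.070334773076578 174.2151215341767 rot [-179.16   -1.18   19.6 ] F.u,n,z 0.21226587110914746 0.8743304231266403 0.52536469823416 w -0.0019332710931149952
tool delta mm [  6.45 250.57  -3.52]
35 18.0 5.0|40 nan 4.0|45 nan 5.0|50 nan 6.0|55 57.0 44.0|60 58.0 46.0|65 60.0 47.0|70 58.0 46.0|75 58.0 45.0|80 59.0 46.0|85 58.0 45.0|90 58.0 47.0|95 57.0 46.0|100 58.0 46.0|105 58.0 45.0|110 59.0 43.0|115 58.0 44.0|120 58.0 44.0|125 58.0 46.0|130 59.0 44.0|135 59.0 45.0|140 58.0 41.0|145 58.0 26.0|150 59.0 5.0|155 39.0 8.0|160 17.0 6.0|165 19.0 7.0|row s [54.09945001 55.17406389 55.64256316] t [-35.07504517  34.45124171] zmax [55.90807161 65.79675711]
35 17.0 5.0|40 17.0 8.0|45 18.0 6.0|50 17.0 6.0|55 53.0 43.0|60 59.0 45.0|65 59.0 47.0|70 58.0 44.0|75 57.0 46.0|80 58.0 47.0|85 59.0 45.0|90 57.0 47.0|95 59.0 44.0|100 58.0 47.0|105 58.0 46.0|110 58.0 44.0|115 59.0 45.0|120 57.0 47.0|125 57.0 46.0|130 58.0 45.0|135 58.0 45.0|140 59.0 46.0|145 58.0 42.0|150 59.0 29.0|155 56.0 2.0|160 nan 6.0|165 17.0 6.0|row s [52.51053455 52.79197668 53.14408368] t [-35.73077304  33.38529797] zmax [54.97001167 65.58202423]
  return _methods._mean(a, axis=axis, dtype=dtype,
  ret = ret.dtype.type(ret / rcount)
```

```bash
ls pics
```

```text
side0.png
side1.png
side2.png
side3.png
side4.png
sidec.png
top0.png
top4.png
topc.png
```

View pics/side4.png

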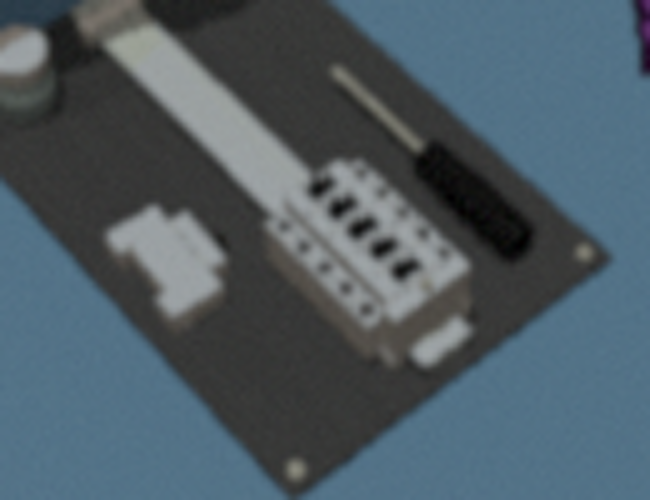

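View pics/top4.png

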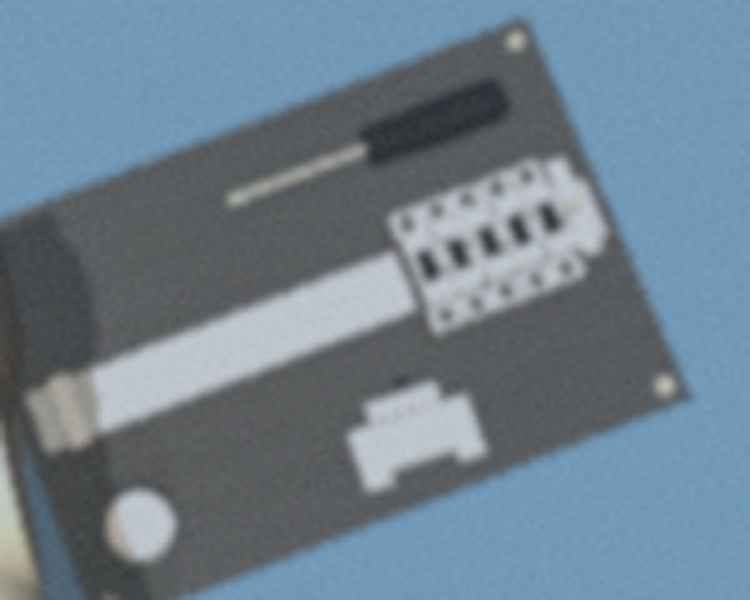

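Both views show five evenly spaced breakers with no gaps. The row lies flush against the stop: its end is near (380,330) in the side view and (575,210) in the top view. The spare, jar and driver haven't moved.

```bash
python3 -c "
from rig import job; print(job.job_done())"
```

```text
the job is handed in; nothing more can be done
None
```

I pushed the row of five breakers along the rail with the shut fingertips until it sat against the upright stop. I then backed the fingers straight off, retreated clear and handed the job in at about 7 s.

- **Contact with the stop:** the push force went from a steady 5 N or so to 12 N and then 20 N, while the fingertips stopped advancing at 42.5 mm along the rail from the plate's centre. That is well above the sliding force, so the row was fully home.
- **Row after the push:** in the two cameras' depth data it starts 53 to 55 mm along the rail from the plate's centre. A 91 mm row against the stop's face at 144 mm should start at 53 mm. The breakers are level and evenly spaced, with no gap seen in either view.
- **Other things:** the spare, jar and driver look unmoved in the last pictures. I did not check the mug, carton, tape and wrench again, but the arm went nowhere near them.
- **Drift on the way:** the fingertips rose about 5 mm and slid about 2 mm sideways during the first approach. I corrected both while pushing. Lowering the fingers against the breaker gave an upward force on the tool of about 6 N, rising to about 8 N at the final push. The last pictures show no tipping.

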